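Seat a rail blank in the dowelling jig and lock the toggle clamp

TASK

Get the rail blank ready for drilling in the dowelling jig: push it with the fingertips, lying flat on the jig's base, until its long side is flush against the fence and its end is tight up against the guide block. Then throw the toggle clamp's handle over, back and down, until it snaps past centre and the clamp's foot holds the blank down on its place. Only push things, do not pick the blank up, and leave the other things on the bench where they stand.

Things in the scene. Friction and masses are not known exactly. Their poses are not given: they have to be found in the camera images.
- jig: Plywood dowelling jig screwed to the bench; base top 18 mm above the bench. Origin at bench level (z=0). Its x runs along the fence towards the guide block, z up. Fence: its face towards the blank is the plane y=0, 20 mm high, 16 mm thick, on the -y side. Guide block, 46 mm high: its face is the plane x=+130 mm. The seated blank lies in that corner, centre at x=+40, y=+22.5 mm.
- blank: Loose rail blank of brown wood, 180 x 45 x 25 mm (x, y, z), about 150 g; origin at the centre of its underside, x along its length. It lies on the jig's base (underside 18 mm above the bench), 30 to 75 mm short of the guide block, about 10 to 20 mm off the fence and slightly askew; it slides easily.
- clamp_handle (a joint): Horizontal hold-down toggle clamp of bare steel behind the fence (jig x=+40 mm). Angle of handle against clamping bar: 0 = fully open (handle and bar stand up), about 2.5 = centre, 2.71 = locked, at its stop. Swings with 1 to 2 N at the grip's end; from about 2.1 the rubber foot meets the blank and it takes some 5 N; past about 2.5 it snaps to 2.71 by itself and the foot holds with about 30 N.
- handle_end (a point): Middle of the black round grip (17 mm thick), about 14 mm from the handle's tip. It swings in the upright plane jig x=+40 mm, away from the fence and down. At joint 0: jig y=-73, z=+171 mm; 0.5: -99, 163; 1.0: -118, 147; 1.5: -129, 126; 2.0: -136, 97; 2.25: -137, 79; 2.58: -135, 48; locked: -132, 32 mm.
- handle_pivot (a point): Pin that joins the handle to the clamping bar, carried along by the bar: open at jig y=-48, z=+59 mm, half way (1.0) y=-38, z=+65, locked y=-22, z=+65 mm (x=+40 mm). The black grip covers the handle from 45 to 128 mm from this pin.
- clamp_foot: Black rubber foot, 15 mm across, on the bolt at the end of the clamping bar; origin at the centre of its lower face. Open it stands raised over the fence (jig y -4 to +4 mm, 80 to 86 mm above the bench), the bar's end and bolt up to 125 mm high behind it. Locked it bears on the blank's top at jig x=+40, y=+22 mm.
- glue: White glue bottle, 58 mm across, 165 mm tall, standing on the bench near the jig; a bystander. Origin under its base.
- mallet: Turned dark wooden carver's mallet, 74 mm across, 222 mm tall, standing on its head near the jig; a bystander. Origin under its head.
- dowel_tin: Open metal tin of dowels, 80 x 80 x 45 mm, on the bench near the jig; a bystander. Origin under its base.
- offcut: Short offcut of pale wood, 62 x 45 x 25 mm, lying on the bench left of the jig; a bystander. Origin at the centre of its underside.
Things that resemble listed ones, but are neither listed nor needed, are in the scene too. Of the things like the blank, leave any that is black or green; of the rest the smaller one is meant.

How it is judged (in metres and radians):
On the way, in this order (a step that is already met when the one before it is completed fails the run):
1. the blank lies home, flush on the fence and tight to the guide block, with the clamp still open (x of blank in the frame of jig between 0.0375 and 0.043 m and y of blank in the frame of jig between 0.0195 and 0.025 m and angle between the x axis of blank and the x axis of jig, either way round below 0.025 rad and z of blank in the frame of jig below 0.0205 m and value of joint clamp_handle below 2 rad), for 0.2 s.
2. the clamp has snapped past centre and is locked with its foot on the blank (value of joint clamp_handle above 2.66 rad and contact force between clamp_foot and blank above 10 N), for 0.2 s.
At the end, for the whole second after the job is handed in: The blank lies flat on the base within 2.5 mm of the fence and of the guide block and within 0.025 rad of parallel, at rest, and the toggle clamp is locked past centre (joint above 2.66) with its foot pressing the blank down with more than 10 N (all of step 2 and x of blank in the frame of jig between 0.0375 and 0.043 m and y of blank in the frame of jig between 0.0195 and 0.025 m and angle between the x axis of blank and the x axis of jig, either way round below 0.025 rad and z of blank in the frame of jig below 0.0205 m and linear speed of blank below 0.01 m/s); the robot touches nothing.
It fails at once if the blank is picked up or tipped (more than 10 mm off the base, or 0.15 rad) (height (world z) of blank above 0.028 m or angle between blank's own z axis and vertical above 0.15 rad).
It fails at once if the glue bottle is moved more than 20 mm (distance of glue from where it was at the start of the episode above 0.02 m).
It fails at once if the mallet is moved more than 20 mm (distance of mallet from where it was at the start of the episode above 0.02 m).
It fails at once if the dowel tin is moved more than 20 mm (distance of dowel_tin from where it was at the start of the episode above 0.02 m).
It fails at once if the offcut is moved more than 20 mm (distance of offcut from where it was at the start of the episode above 0.02 m).
It also fails if it takes over 61 s, if anything falls off the work surface, if the arm or the gripper's body presses on something with over 40 N, if the wrist force passes 120 N, or if a joint passes its speed limit or range.

ROBOT

A 7-joint arm with a two-finger parallel gripper is mounted at the origin on the work surface. World frame = base frame: x ahead of the robot, y to its left, z up, the work surface at z = 0. Lengths are in m, angles in degrees, forces in N, time in s.
With the tool pointing down it reaches from about 0.425 to 0.925 m from the base axis. Payload 6.8 kg.
Tool frame: the origin (TCP) lies midway between the tips of the shut fingers; the grasp point (between the pads) lies 19 mm behind it; z points along the fingers, y is the line along which they close (so a half turn about z gives the same grasp; the last joint's range is limited). The gripper opens to 88 mm and grips with 3 to 60 N. Pads are 20 mm wide; open, the fingers measure 115 mm over their backs; the gripper's body (75 mm by 178 mm) begins 61 mm behind the grasp point.
Start: joints at [-82.626, 27.33, 1.283, 89.118, -0.659, 63.558, -4.761], TCP at [0.158, 0.656, 0.199] pointing down, gripper open.
Joint ranges: [-169.35, 169.35], [-19.33, 120.38], [-80.79, 83.38], [13.8, 139.57], [-78.32, 258.32], [9.67, 109.79], [-169.56, 169.56]. Speed limits (degrees/s): [136.94, 136.94, 180, 180, 180, 180, 180].

INTERFACE

Orientations are given as [roll, pitch, yaw] about the fixed x, y, z axes, in that order (R = Rz(yaw) Ry(pitch) Rx(roll)).
In Python, from workcell import ctrl, read_camera, order gives the robot as it stands. The module is installed in compiled form; this text tells all that it offers.
- The arm moves only by the tool step_arm, never from a script. Its argument "commands" is text: rows parted by semicolons, each of 4 numbers parted by spaces: the shift along the tool's x, y, z in cm, then the turn about the tool's z in degrees. In form: dx dy dz spin; .... A call has exactly 8 rows; each row is the pose to reach, as a shift and turn from the pose commanded when the call began, along the tool's axes at that moment; what a row does not reach only later rows make up. A row lasts 1/8 s, in which the tool goes at most 62.5 mm and 10.7 degrees, less where a joint would pass 70% of its speed; a pose out of reach is approached as far as the arm can. A call with a gripper value outside its range is refused whole. "jaw" is the opening, from 0 (shut) to 1 (fully open), set as the call begins (left out, the last holds). The fingers move at their own pace and stop on an object; "newtons" is the grip in N (left out, the last holds). Time passes only in rows, so rows that repeat a pose let the fingers close, or fill a call up. It gives the time, the measured TCP pose, the force, the opening and the grip force at its end, in the units of the state.
- ctrl.read_state(): the state, without advancing time (a new reading comes with each control period).
- read_camera(name): name is "scene" or "side" or "wrist"; returns a dict with "pixels" (420x560x3 uint8, red, green, blue), "fx", "fy", "cx", "cy" (pixels), "world_from_camera" (4x4, takes a point from camera to world coordinates). Camera axes: x right, y up, looking along -z (the intrinsics and any distortion apply to the point x, -y, -z); pixel columns grow to the right and rows downward; lengths in m; the calibration is good to about 2 mm. A picture is of the moment at which its call begins. There is no depth.
- order.finish_job(): hands the job in; it is judged then, once.
The state is a dict: "t": time; "joint_positions": joint angles; "qd": joint speeds; "tau": joint torques, N m; "tool_pos": TCP position; "eef_rot": TCP orientation; "force": force on the tool from outside, world axes, zero at the start; "torque": the same for the moment, N m; "gripper_width": finger opening in m; "finger_force": force on a finger pad.
Only numpy, scipy, OpenCV 4.12 (cv2) and the standard library are available. Lean on these libraries where they do the work, as an engineer would, in place of code of your own. Each camera call takes 0.05 s, during which the arm holds its last target. There are 200 camera calls.

## Working session

There is one attempt and no reset: what is moved stays moved. The work goes in short steps, Python scripts to look and compute and a tool call to move; the robot and the scene stay as the last step left them, time stands still between calls to the robot, and variables do not carry over. Pictures are saved under pics/ and viewed, at most 10 in all, crops included, and the job is handed in when it is done.

Besides the shell and the picture viewer there is one more tool, called after "Emit:" as a command line: name --argument value ..., lists and objects as JSON in quotes. step_arm: Moves the arm, as the interface text tells. Its arguments: {"type":"object","properties":{"commands":{"type":"string"},"jaw":{"type":"number"},"newtons":{"type":"number"}},"required":["commands"]}

```bash
mkdir -p pics; cat > h.py <<'E'
import numpy as np, cv2, json
from workcell import ctrl, read_camera, order
def shot(n,f):
    c=read_camera(n); cv2.imwrite(f'pics/{f}.png',c['pixels'][:,:,::-1])
    np.savez(f'pics/{f}.npz',**{k:v for k,v in c.items() if isinstance(v,(np.ndarray,int,float))}); return c
def load(f): return dict(np.load(f'pics/{f}.npz',allow_pickle=True))
def ray(c,u,v):
    T=np.array(c['world_from_camera']); d=T[:3,:3]@np.array([(u-c['cx'])/c['fx'],-(v-c['cy'])/c['fy'],-1.]); return T[:3,3],d
def onz(c,u,v,z):
    o,d=ray(c,u,v); return o+d*(z-o[2])/d[2]
def proj(c,p):
    T=np.array(c['world_from_camera']); q=T[:3,:3].T@(np.asarray(p,float)-T[:3,3]); return c['cx']+c['fx']*q[0]/-q[2], c['cy']-c['fy']*q[1]/-q[2]
E
python3 - <<'E'
from h import *
a=shot('scene','s0');b=shot('side','d0');w=shot('wrist','w0')
print(a.keys()); print(ctrl.read_state())
for c in(a,b,w): print(np.round(c['world_from_camera'],3),c['fx'],c['cx'],c['cy'])
E
```

```text
dict_keys(['pixels', 'fx', 'fy', 'cx', 'cy', 'world_from_camera'])
{'t': 0.15, 'joint_positions': array([-82.62759527,  27.3653633 ,   1.28130482,  89.16033526,
        -0.6590217 ,  63.55892827,  -4.76033698]), 'qd': array([-0.07919561, -0.22436897, -0.01400242, -0.272075  , -0.02974693,
       -0.00339282, -0.00331096]), 'tau': array([ 1.42188575e-03, -5.83282971e+01,  1.53589524e+00, -2.72873139e+01,
       -5.42727846e-02,  1.44204235e-02,  1.22138913e-04]), 'tool_pos': array([0.15823851, 0.65571303, 0.19793677]), 'eef_rot': array([-1.79922936e+02,  5.66016044e-03,  1.66435051e+02]), 'force': array([-0.20086344,  0.81930174,  0.0998397 ]), 'torque': array([ 0.05868429, -0.02946613, -0.0443232 ]), 'finger_force': 0.0, 'gripper_width': 0.08756988586405659}
[[ 0.179 -0.815  0.551  1.115]
 [ 0.984  0.158 -0.087 -0.015]
 [-0.016  0.558  0.83   0.94 ]
 [ 0.     0.     0.     1.   ]] 444.08437830727405 274.8962312774613 206.76750116800523
[[ 1.     0.002 -0.006  0.556]
 [-0.006  0.711 -0.704 -0.661]
 [ 0.003  0.704  0.711  0.855]
 [ 0.     0.     0.     1.   ]] 388.55528488922374 279.75039728508796 203.8338898187421
[[ 0.234 -0.944 -0.233  0.095]
 [ 0.972  0.227  0.057  0.672]
 [-0.001 -0.24   0.971  0.384]
 [ 0.     0.     0.     1.   ]] 318.51639032333844 279.20781311202376 208.3021818880754
```

View pics/s0.png

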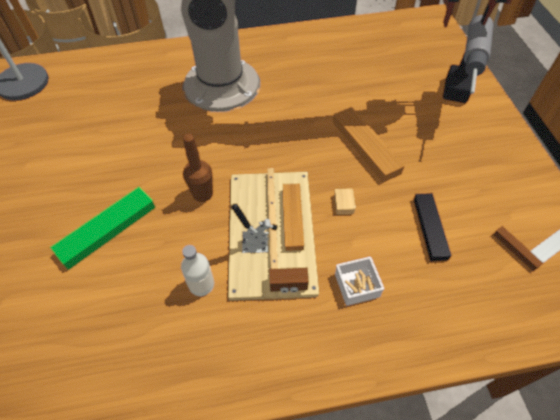

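View pics/d0.png

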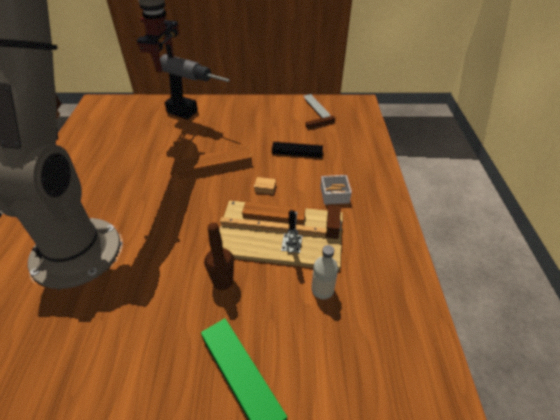

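The scene view shows four things like the blank: brown in the jig at (292,215), a larger brown board at (368,145), a green one at (105,228) and a black one at (432,226). Leaving out black and green, the smaller brown one is in the jig and also fits "lies on the jig's base". I'll confirm that in an enlarged crop.

```bash
python3 - <<'E'
from h import *
i=cv2.imread('pics/s0.png')[160:305,180:370]
cv2.imwrite('pics/c0.png',cv2.resize(i,None,fx=4,fy=4,interpolation=cv2.INTER_CUBIC))
E
```

```text
(no output)
```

View pics/c0.png

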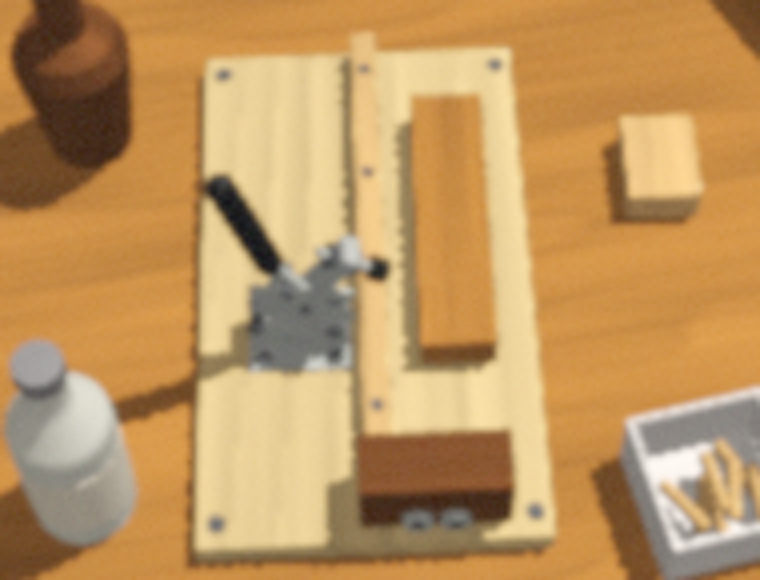

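The crop confirms it: the smaller brown blank's top runs (413,97) to (495,347) in the crop. The fence is at x≈370, the guide block at y≈437, and the open handle's tip at (218,185).

```bash
python3 - <<'E'
from h import *
c=load('s0')
P=lambda x,y,z: np.round(onz(c,180+x/4-.375,160+y/4-.375,z)[:2]*1000,1)
print('base',[P(*p,.018) for p in[(207,60),(510,48),(553,540),(195,550)]])
print('blank',[P(*p,.043) for p in[(413,97),(480,95),(495,347),(422,350)]])
for z in(.020,.038): print('fence',z,[P(*p,z) for p in[(375,35),(390,430),(350,38),(360,430)]])
for z in(.046,.064): print('block',z,[P(*p,z) for p in[(360,437),(508,432)]])
print('glue',P(85,520,.0),'mallet',P(95,160,0),'tin',P(630,430,.045),P(660,550,.045),'offcut',[P(*p,.025) for p in [(620,117),(693,115),(700,190),(628,192)]])
E
```

```text
base [array([380.2, -13. ]), array([408.6, 184.8]), array([749.9, 132.5]), array([719. , -62.4])]
blank [array([454.4, 110.9]), array([460.9, 152.6]), array([639. , 123.2]), array([633.1,  81.8])]
fence 0.02 [array([382.3,  99.1]), array([668.2,  56.3]), array([381.6,  82.4]), array([665. ,  39.5])]
fence 0.038 [array([396.6,  96.9]), array([677. ,  54.9]), array([395.9,  80.5]), array([673.8,  38.4])]
block 0.046 [array([682. ,  37.2]), array([694.3, 118.3])]
block 0.064 [array([690.7,  36.1]), array([702.8, 115.7])]
glue [ 681.6 -122.6] mallet [433.3 -94.4] tin [705.3 185.2] [776.6 182.8] offcut [array([481.9, 239.6]), array([489.2, 285.5]), array([545.5, 273.9]), array([538.5, 230. ])]
```

```bash
cat >> h.py <<'E'
def rel(target,yaw):
    s=ctrl.read_state(); y=np.radians(s['eef_rot'][2]); p=np.array(target)-s['tool_pos']
    tx=np.array([np.cos(y),np.sin(y),0]); ty=np.array([np.sin(y),-np.cos(y),0])
    sp=-((yaw-s['eef_rot'][2]+180)%360-180)
    print('t',s['t'],'cm',np.round([p@tx*100,p@ty*100,-p[2]*100],2),'spin',round(sp,1)); 
E
python3 - <<'E'
from h import *
a=load('s0');b=load('d0')
print(proj(a,[.158,.656,.2]),proj(b,[.158,.656,.2]))
rel([.55,.17,.30],81.5)
E
```

```text
(np.float64(460.28421912967906), np.float64(31.75453225364967)) (np.float64(165.95760658401957), np.float64(71.22746608923296))
t 0.15 cm [-49.48 -38.03 -10.21] spin 84.9
```

Emit:
step_arm --commands "0 0 -5 0; 0 0 -10 0; -6 -4 -10 10; -11 -8 -10 20; -16 -12 -10 30; -21 -16 -10 40; -26 -20 -10 50; -31 -24 -10 60" --jaw 0

```text
t: 1.15
tool_pos: [0.3937, 0.3619, 0.2986]
eef_rot: [180.0, -0.0, 106.1]
force: [-0.1, 1.2, -0.2]
gripper_width: 0.0115
finger_force: 0.0
```

```bash
python3 - <<'E'
from h import *
rel([.55,.17,.30],81.5)
E
```

```text
t 1.15 cm [-22.77   9.69  -0.14] spin 24.6
```

Emit:
step_arm --commands "-5 2 0 10; -10 4 0 20; -14 6 0 24.6; -18 8 0 24.6; -22.8 9.7 0 24.6; -22.8 9.7 0 24.6; -22.8 9.7 0 24.6; -22.8 9.7 0 24.6"

```text
t: 2.15
tool_pos: [0.5495, 0.1741, 0.2984]
eef_rot: [-180.0, -0.0, 82.0]
force: [0.4, -0.3, -0.3]
gripper_width: 0.0001
finger_force: 0.0
```

```bash
python3 - <<'E'
from h import *
shot('wrist','w1'); print(ctrl.read_state()['tool_pos'],ctrl.read_state()['eef_rot'])
E
```

```text
[0.54961846 0.17404966 0.2985255 ] [-1.79968914e+02 -2.00308743e-02  8.19792207e+01]
```

View pics/w1.png

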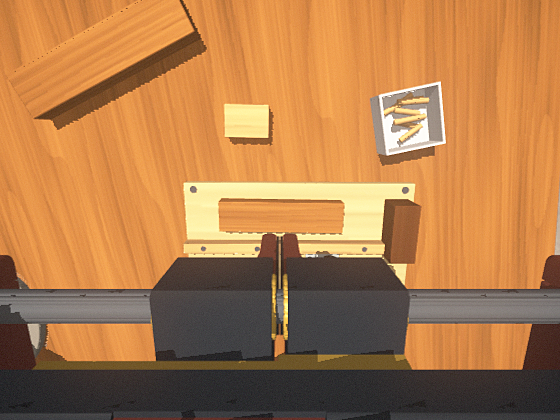

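The wrist view shows the blank at (219–344, 199–234), the fence at y≈241–250 and the guide block at x≈385–419. I'll zoom in to pick points.

```bash
python3 - <<'E'
from h import *
i=cv2.imread('pics/w1.png')[170:290,178:430]
cv2.imwrite('pics/c1.png',cv2.resize(i,None,fx=3,fy=3,interpolation=cv2.INTER_NEAREST))
E
```

```text
(no output)
```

View pics/c1.png

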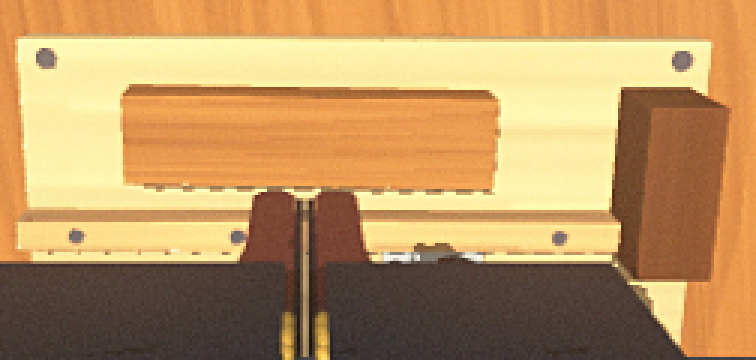

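```bash
python3 - <<'E'
from h import *
c=load('w1')
P=lambda x,y,z: np.round(onz(c,178+x/3-.33,170+y/3-.33,z)[:2]*1000,1)
bl=[P(*p,.043) for p in[(124,97),(496,101),(494,191),(124,186)]]; print('blank',bl)
f=[P(*p,.038) for p in[(20,220),(615,224)]]; print('fence top',f,'bottom',[P(*p,.018) for p in[(30,209),(615,211)]],[P(*p,.038) for p in[(20,249),(615,252)]])
print('blockbot',[P(*p,.018) for p in[(622,88),(615,262)]])
for z in(.046,.064): print(z,[P(*p,z) for p in[(651,107),(640,277)]])
print('base',[P(*p,.018) for p in[(18,37),(712,40)]])
E
```

```text
blank [array([460.1, 152.5]), array([634.6, 126.1]), array([629.6,  81.5]), array([452. , 108.9])]
fence top [array([396.6,  97.2]), array([688.2,  54.3])] bottom [array([395.7,  96. ]), array([694.4,  53.2])] [array([393.4,  82.2]), array([687.3,  39.5])]
blockbot [array([701.9, 117.7]), array([692.7,  25. ])]
0.046 [array([706.3, 113.9]), array([696.4,  28.2])]
0.064 [array([700.3, 119. ]), array([690.8,  36.9])]
base [array([408.3, 184.7]), array([747.3, 135.8])]
```

```bash
cat >> h.py <<'E'
u=np.array([.9893,-.1461]); n=np.array([.1461,.9893]); O=np.array([.693,.0533])-.130*u
def J(x,y,z): return np.r_[O+u*x/1000+n*y/1000,z/1000]
def toJ(p): q=np.array(p[:2])-O; return np.round([q@u*1000,q@n*1000,p[2]*1000],1)
E
python3 - <<'E'
from h import *
s=ctrl.read_state();print(toJ(s['tool_pos']))
rel(J(-28,95,29),81.6)
E
```

```text
[-29.5  98.5 298.5]
t 2.2 cm [-0.35  0.15 26.95] spin 0.4
```

Emit:
step_arm --commands "0 0.1 5 0.4; -0.3 0.1 10 0.4; -0.3 0.1 15 0.4; -0.3 0.1 20 0.4; -0.3 0.1 23 0.4; -0.3 0.1 25.5 0.4; -0.3 0.1 26.9 0.4; -0.3 0.1 26.9 0.4"

```text
t: 3.2
tool_pos: [0.5503, 0.1698, 0.0291]
eef_rot: [-179.9, 0.0, 81.5]
force: [-0.1, -0.1, 0.7]
gripper_width: -0.0002
finger_force: 0.0
```

```bash
python3 - <<'E'
from h import *
s=ctrl.read_state();print(toJ(s['tool_pos']),s['eef_rot'],s['force'])
rel(J(-28,55,29),81.6)
E
```

```text
[-28.2  94.4  29.1] [-1.79926377e+02  3.26803956e-02  8.14830553e+01] [-0.13506914 -0.13423919  0.66154925]
t 3.2 cm [-3.94  0.03  0.01] spin -0.1
```

Emit:
step_arm --commands "-1 0 0 0; -1.7 0 0 0; -2.1 0 0 0; -2.5 0 0 0; -2.9 0 0 0; -3.3 0 0 0; -3.6 0 0 0; -3.8 0 0 0"

```text
t: 4.2
tool_pos: [0.5452, 0.1317, 0.0296]
eef_rot: [-180.0, 0.0, 81.4]
force: [-0.2, -0.3, 0.1]
gripper_width: -0.0
finger_force: 0.0
```

Emit:
step_arm --commands "-0.05 0 0 0; -0.1 0 0 0; -0.15 0 0 0; -0.2 0 0 0; -0.25 0 0 0; -0.3 0 0 0; -0.3 0 0 0; -0.3 0 0 0"

```text
t: 5.2
tool_pos: [0.5448, 0.1289, 0.0296]
eef_rot: [-180.0, -0.0, 81.4]
force: [-0.1, 0.6, -0.5]
gripper_width: 0.0003
finger_force: 0.0
```

```bash
python3 - <<'E'
from h import *
s=ctrl.read_state();print(toJ(s['tool_pos']),s['force'])
c=shot('side','d1');a=shot('scene','s1')
i=cv2.resize(c['pixels'][180:280,200:370,::-1],None,fx=4,fy=4,interpolation=cv2.INTER_CUBIC)
cv2.imwrite('pics/c2.png',i)
E
```

```text
[-27.6  53.1  29.6] [-0.07096661  0.56182534 -0.54569191]
```

View pics/c2.png

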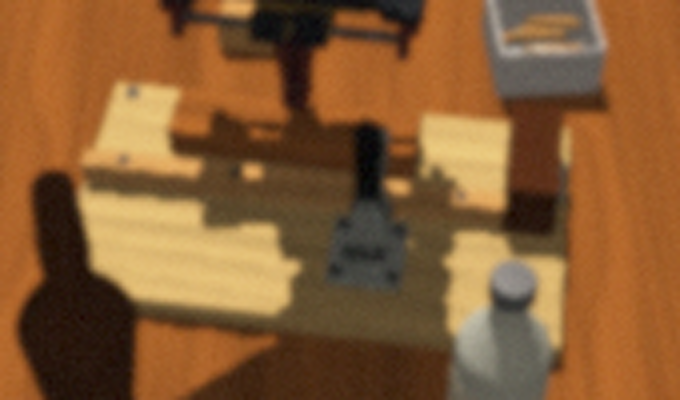

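The side crop shows the finger at (295,90) on the blank's far side, with the blank close behind the fence. I'll push on until the force rises.

Emit:
step_arm --commands "-0.05 0 0 0; -0.1 0 0 0; -0.15 0 0 0; -0.2 0 0 0; -0.25 0 0 0; -0.3 0 0 0; -0.3 0 0 0; -0.3 0 0 0"

```text
t: 6.3
tool_pos: [0.5444, 0.1259, 0.0297]
eef_rot: [-180.0, -0.0, 81.4]
force: [-0.5, 0.0, 0.4]
gripper_width: 0.0005
finger_force: 0.0
```

Emit:
step_arm --commands "-0.05 0 0 0; -0.1 0 0 0; -0.15 0 0 0; -0.2 0 0 0; -0.25 0 0 0; -0.3 0 0 0; -0.3 0 0 0; -0.3 0 0 0"

```text
t: 7.3
tool_pos: [0.5439, 0.123, 0.0296]
eef_rot: [-180.0, -0.0, 81.4]
force: [-0.3, 0.4, 0.3]
gripper_width: 0.0
finger_force: 0.0
```

```bash
python3 - <<'E'
from h import *
s=ctrl.read_state();print(toJ(s['tool_pos']),s['force'])
w=shot('wrist','w2')
i=cv2.resize(w['pixels'][130:280,140:400,::-1],None,fx=3,fy=3,interpolation=cv2.INTER_NEAREST)
cv2.imwrite('pics/c3.png',i)
E
```

```text
[-27.7  47.1  29.6] [-0.27825523  0.380992    0.32337103]
```

View pics/c3.png

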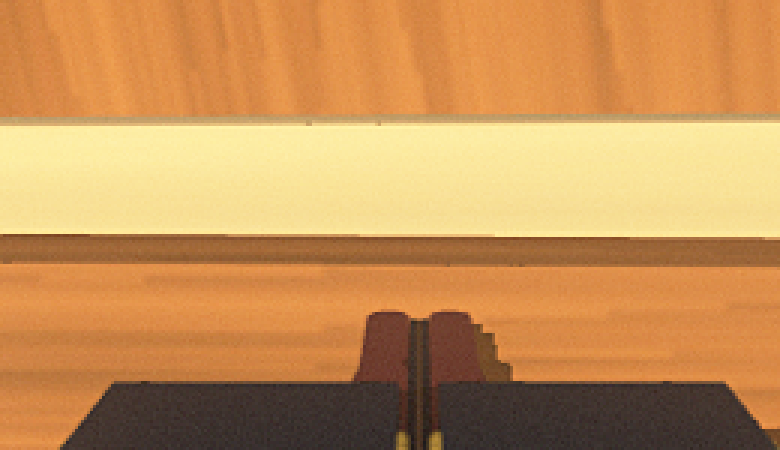

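```bash
python3 - <<'E'
from h import *
c=load('w1'); print(proj(c,[.5496,.1740,.2985]))
c=load('w2'); s=ctrl.read_state(); print(proj(c,s['tool_pos']), 'tip seen ~',(140+420/3,130+313/3), s['tool_pos'])
P=lambda x,y,z: toJ(onz(c,140+x/3-.33,130+y/3-.33,z))
print('blank far top edge',P(100,264,.043),P(700,265,.043),'bottom',P(100,236,.018),P(700,238,.018))
print('base edge',P(50,122,.018),P(700,122,.018)); print(P(420,313,.043),P(420,313,.03))
a=load('s1'); print('scene TCP',proj(a,s['tool_pos']))
i=cv2.resize(a['pixels'][160:305,200:350,::-1],None,fx=4,fy=4,interpolation=cv2.INTER_CUBIC); cv2.imwrite('pics/c4.png',i)
E
```

```text
(np.float64(278.80391802721476), np.float64(239.76332471328624))
(np.float64(278.72460512851825), np.float64(239.58020791225337)) tip seen ~ (280.0, 234.33333333333331) [0.54393406 0.12295427 0.02963937]
blank far top edge [-87.2  65.   43. ] [25.6 64.6 43. ] bottom [-95.4  64.3  18. ] [32.8 63.6 18. ]
base edge [-103.8   88.7   18. ] [31.1 88.4 18. ]
[-27.1  55.2  43. ] [-27.   50.9  30. ]
scene TCP (np.float64(294.69503379462367), np.float64(215.32579213893385))
```

View pics/c4.png

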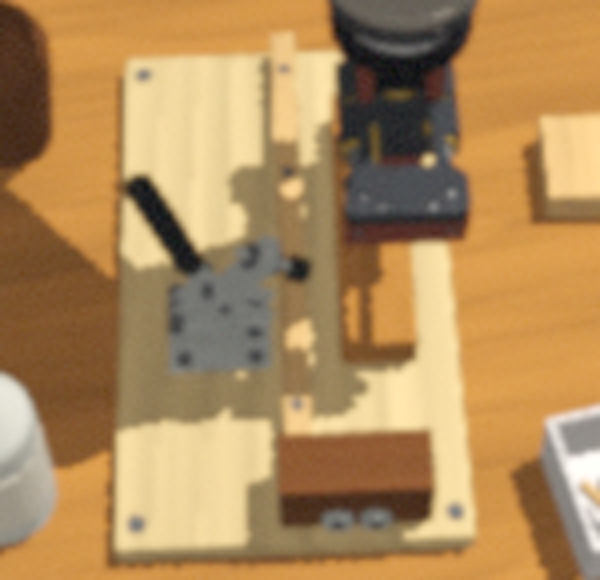

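```bash
python3 - <<'E'
from h import *
d=load('d1')
for z in (.03,.045,.06): print(z,proj(d,[.5448,.1289,z]),proj(d,[.5448,.1389,z]))
print('blank near top edge',proj(d,J(-28,19.5,43)),'far',proj(d,J(-28,64.5,43)),'tip seen',200+295/4,180+105/4)
s=ctrl.read_state(); print(s['tool_pos'],s['eef_rot'],s['gripper_width'],s['force'],s['torque'])
E
```

```text
0.03 (np.float64(273.78704857682476), np.float64(210.32702400293095)) (np.float64(273.80401432374833), np.float64(207.88381338878804))
0.045 (np.float64(273.74446159665393), np.float64(206.76188118604682)) (np.float64(273.7618495578076), np.float64(204.31783354331233))
0.06 (np.float64(273.70106434465066), np.float64(203.12890696172818)) (np.float64(273.7188875605423), np.float64(200.68442984828454))
blank near top edge (np.float64(271.8477808041424), np.float64(215.58830717293566)) far (np.float64(274.21751750710763), np.float64(204.4821798719074)) tip seen 273.75 206.25
[0.54393406 0.12295427 0.02963937] [ 1.79999461e+02 -8.22347450e-04  8.14323906e+01] 0.0005612896072165107 [ 0.73700078 -0.55417156 -0.1611566 ] [-0.02426359  0.0976191  -0.01938282]
```

The blank hasn't moved: its far edge is still at y≈65 and the finger is over its top. So the real tips sit about 16 mm above the reported TCP. I'll back off, go lower, and feel for the base with care.

Emit:
step_arm --commands "1.5 0 -0.5 0; 3 0 -0.5 0; 4 0 0 0; 4.2 0 0.4 0; 4.2 0 0.8 0; 4.2 0 1.0 0; 4.2 0 1.2 0; 4.2 0 1.2 0"

```text
t: 8.35
tool_pos: [0.5501, 0.1641, 0.0176]
eef_rot: [-180.0, 0.0, 81.4]
force: [0.5, -0.2, 0.2]
gripper_width: 0.0007
finger_force: 0.0
```

```bash
python3 - <<'E'
from h import *
s=ctrl.read_state();print(toJ(s['tool_pos']),s['force'])
c=shot('wrist','w3'); d=shot('side','d3')
i=cv2.resize(c['pixels'][130:280,180:380,::-1],None,fx=2,fy=2,interpolation=cv2.INTER_NEAREST)
j=cv2.resize(d['pixels'][180:240,220:320,::-1],(400,300),interpolation=cv2.INTER_CUBIC)
cv2.imwrite('pics/c5.png',np.hstack([i,j]))
E
```

```text
[-27.5  88.8  17.6] [ 0.54554757 -0.17563524  0.19305705]
```

View pics/c5.png

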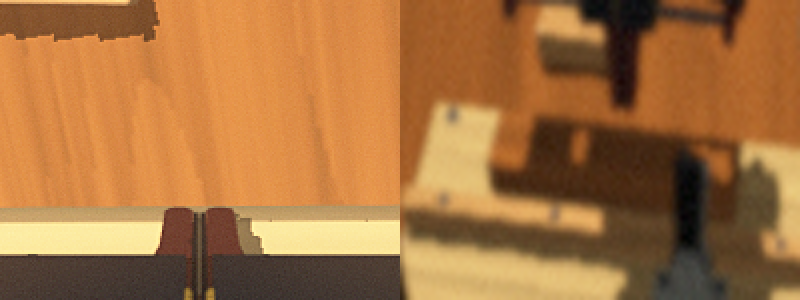

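The finger tip (side crop (625,105), full frame about (276,201)) stands off the blank over the base edge, with no contact force. Next I'll compute the tip height.

```bash
python3 - <<'E'
from h import *
d=load('d3');c=load('w3')
for z in (18,25,32,40): print(z,[np.round(proj(d,J(-27.5,y,z)),1) for y in(79,89)],'wrist',[np.round(proj(c,J(-27.5,y,z)),1) for y in (89,97,99)])
print('wrist tip seen row',130+207/2, 'shadow')
# tip row profile in side along finger column
p=d['pixels'].astype(int)
for v in range(190,212): print(v,p[v,274:279].mean(0).round(),end=' ')
E
```

```text
18 [array([275.2, 206.9]), array([275.7, 204.6])] wrist [array([278.7, 239.5]), array([278.7, 227.1]), array([278.7, 223.9])]
25 [array([275.2, 205.3]), array([275.6, 203. ])] wrist [array([278.7, 243.4]), array([278.7, 230.6]), array([278.7, 227.3])]
32 [array([275.1, 203.7]), array([275.6, 201.3])] wrist [array([278.7, 247.6]), array([278.7, 234.4]), array([278.6, 231. ])]
40 [array([275.1, 201.8]), array([275.6, 199.4])] wrist [array([278.7, 252.9]), array([278.6, 239.1]), array([278.6, 235.6])]
wrist tip seen row 233.5 shadow
190 [42. 21. 16.] 191 [41. 18. 14.] 192 [42. 20. 17.] 193 [44. 22. 18.] 194 [43. 19. 15.] 195 [43. 19. 16.] 196 [43. 18. 12.] 197 [48. 24. 18.] 198 [49. 22. 15.] 199 [53. 27. 16.] 200 [68. 36. 18.] 201 [103.  56.  27.] 202 [141.  78.  35.] 203 [159.  89.  38.] 204 [153.  88.  38.] 205 [122.  69.  31.] 206 [88. 50. 24.] 207 [74. 44. 21.] 208 [69. 37. 15.] 209 [66. 37. 18.] 210 [67. 38. 19.] 211 [67. 39. 18.]
```

Emit:
step_arm --commands "0 0 0.1 0; 0 0 0.2 0; 0 0 0.3 0; 0 0 0.4 0; 0 0 0.5 0; 0 0 0.6 0; 0 0 0.7 0; 0 0 0.7 0"

```text
t: 9.45
tool_pos: [0.5501, 0.1645, 0.0106]
eef_rot: [-180.0, 0.0, 81.4]
force: [-0.2, 0.8, 0.5]
gripper_width: 0.0002
finger_force: 0.0
```

Emit:
step_arm --commands "-0.5 0 0 0; -0.9 0 0 0; -1.3 0 0 0; -1.7 0 0 0; -2.1 0 0 0; -2.4 0 0 0; -2.7 0 0 0; -3 0 0 0"

```text
t: 10.45
tool_pos: [0.5457, 0.1348, 0.0107]
eef_rot: [180.0, -0.0, 81.4]
force: [-0.0, 0.5, 0.0]
gripper_width: 0.0004
finger_force: 0.4
```

```bash
python3 - <<'E'
from h import *
s=ctrl.read_state();print(toJ(s['tool_pos']),s['force'])
d=shot('side','d4'); p=d['pixels'].astype(int); q=load('d0')['pixels'].astype(int)
w=shot('wrist','w4')
# far edge of the blank / base in wrist: column profile away from finger
for col in (200,360): print(col,[(r,tuple(w['pixels'][r,col])) for r in range(165,235,3)])
E
```

```text
[-27.6  59.1  10.7] [-0.01720008  0.54760784  0.04249168]
200 [(165, (np.uint8(215), np.uint8(135), np.uint8(71))), (168, (np.uint8(210), np.uint8(128), np.uint8(64))), (171, (np.uint8(209), np.uint8(132), np.uint8(72))), (174, (np.uint8(212), np.uint8(134), np.uint8(72))), (177, (np.uint8(218), np.uint8(134), np.uint8(72))), (180, (np.uint8(219), np.uint8(139), np.uint8(70))), (183, (np.uint8(219), np.uint8(139), np.uint8(71))), (186, (np.uint8(215), np.uint8(135), np.uint8(75))), (189, (np.uint8(220), np.uint8(142), np.uint8(74))), (192, (np.uint8(201), np.uint8(160), np.uint8(106))), (195, (np.uint8(237), np.uint8(201), np.uint8(133))), (198, (np.uint8(252), np.uint8(235), np.uint8(164))), (201, (np.uint8(253), np.uint8(237), np.uint8(164))), (204, (np.uint8(252), np.uint8(232), np.uint8(155))), (207, (np.uint8(252), np.uint8(235), np.uint8(162))), (210, (np.uint8(251), np.uint8(231), np.uint8(157))), (213, (np.uint8(250), np.uint8(228), np.uint8(157))), (216, (np.uint8(249), np.uint8(228), np.uint8(153))), (219, (np.uint8(249), np.uint8(227), np.uint8(152))), (222, (np.uint8(247)
[... 841 characters left out ...]
198, (np.uint8(251), np.uint8(231), np.uint8(157))), (201, (np.uint8(252), np.uint8(233), np.uint8(160))), (204, (np.uint8(251), np.uint8(228), np.uint8(155))), (207, (np.uint8(250), np.uint8(229), np.uint8(155))), (210, (np.uint8(250), np.uint8(230), np.uint8(153))), (213, (np.uint8(249), np.uint8(227), np.uint8(156))), (216, (np.uint8(249), np.uint8(227), np.uint8(152))), (219, (np.uint8(248), np.uint8(226), np.uint8(151))), (222, (np.uint8(247), np.uint8(222), np.uint8(148))), (225, (np.uint8(246), np.uint8(221), np.uint8(146))), (228, (np.uint8(247), np.uint8(222), np.uint8(149))), (231, (np.uint8(247), np.uint8(223), np.uint8(147))), (234, (np.uint8(249), np.uint8(224), np.uint8(153)))]
```

Emit:
step_arm --commands "-0.1 0 0 0; -0.15 0 0 0; -0.2 0 0 0; -0.25 0 0 0; -0.3 0 0 0; -0.35 0 0 0; -0.4 0 0 0; -0.4 0 0 0"

```text
t: 11.55
tool_pos: [0.5451, 0.1316, 0.0107]
eef_rot: [-180.0, -0.0, 81.5]
force: [0.1, 3.3, 0.4]
gripper_width: 0.0005
finger_force: 1.7
```

Emit:
step_arm --commands "-0.05 0 0 0; -0.05 0 0 0; -0.1 0 0 0; -0.1 0 0 0; -0.15 0 0 0; -0.15 0 0 0; -0.15 0 0 0; -0.15 0 0 0"

```text
t: 12.55
tool_pos: [0.5451, 0.1316, 0.0108]
eef_rot: [180.0, -0.1, 81.5]
force: [-0.9, 7.4, -1.0]
gripper_width: 0.0004
finger_force: 3.5
```

```bash
python3 - <<'E'
from h import *
s=ctrl.read_state();print(toJ(s['tool_pos']),s['force'])
w=shot('wrist','w5'); g=w['pixels']
for col in (150,200,240,330,360,400):
    b=g[:,col,2].astype(int); m=[r for r in range(185,300) if b[r]<110 and b[r-1]>=110]; print(col,m[:3], [toJ(onz(w,col,r,.018)) for r in m[:2]])
rel(J(-100,75,60),81.6); rel(J(-145+22,22.5,60),81.6)
E
```

```text
[-27.7  55.8  10.8] [-0.89639101  7.35331148 -0.97785859]
150 [262] [array([-105.6,   44. ,   18. ])]
200 [188, 257] [array([-72.7,  89.4,  18. ]), array([-75.2,  47.3,  18. ])]
240 [187, 257] [array([-49.8,  90. ,  18. ]), array([-51.1,  47.3,  18. ])]
330 [257] [array([ 3.2, 47.2, 18. ])]
360 [257] [array([21.3, 47.2, 18. ])]
400 [261] [array([45.6, 44.6, 18. ])]
t 12.6 cm [ 1.91 -7.23 -4.92] spin -0.1
t 12.6 cm [-3.34 -9.52 -4.92] spin -0.1
```

Emit:
step_arm --commands "0.5 0 0 0; 1.5 -0.5 -3 0; 1.5 -2 -6 0; 0.5 -5 -6 0; -1 -8 -6 0; -2.5 -11 -6 0; -3.2 -12.2 -6 0; -3.2 -12.2 -4 0"

```text
t: 13.6
tool_pos: [0.4203, 0.1159, 0.0515]
eef_rot: [179.9, -0.1, 81.4]
force: [0.7, 0.9, -0.6]
gripper_width: 0.0003
finger_force: 0.0
```

```bash
python3 - <<'E'
from h import *
s=ctrl.read_state();print(toJ(s['tool_pos']),s['force'],s['eef_rot'])
rel(J(-150,23,11),81.5)
w=shot('wrist','w6'); g=w['pixels']
a=load('s0')
E
```

```text
[-148.9   22.1   51.5] [ 0.72688854  0.94183025 -0.61909682] [ 1.79863093e+02 -1.05210905e-01  8.14043410e+01]
t 13.6 cm [ 0.09 -0.11  4.05] spin -0.1
```

Emit:
step_arm --commands "0.1 0 1.5 0; 0.1 0 3 0; 0.1 0 4 0; 0.1 0.5 4.05 0; 0.1 1.2 4.05 0; 0.1 1.8 4.05 0; 0.1 2.4 4.05 0; 0.1 3 4.05 0"

```text
t: 14.65
tool_pos: [0.4495, 0.1125, 0.0103]
eef_rot: [-180.0, -0.0, 81.4]
force: [-1.6, -0.3, 0.4]
gripper_width: 0.0002
finger_force: 0.5
```

Emit:
step_arm --commands "0 0.6 0 0; 0 1.2 0 0; 0 1.8 0 0; 0 2.4 0 0; 0 3 0 0; 0 3.5 0 0; 0 4 0 0; 0 4.4 0 0"

```text
t: 15.65
tool_pos: [0.4931, 0.1058, 0.0101]
eef_rot: [180.0, 0.0, 81.4]
force: [-1.3, 1.6, -0.1]
gripper_width: 0.0006
finger_force: 0.6
```

```bash
python3 - <<'E'
from h import *
s=ctrl.read_state();print(toJ(s['tool_pos']),s['force'],s['eef_rot'])
E
```

```text
[-75.4  22.7  10.1] [-1.34118195  1.63607481 -0.09868664] [1.79998267e+02 1.52625662e-03 8.14291666e+01]
```

Expected contact is at TCP x≈-63.5, so I'll go slowly.

Emit:
step_arm --commands "0 0.3 0 0; 0 0.5 0 0; 0 0.7 0 0; 0 0.8 0 0; 0 0.9 0 0; 0 1.0 0 0; 0 1.05 0 0; 0 1.1 0 0"

```text
t: 16.65
tool_pos: [0.5037, 0.1042, 0.0102]
eef_rot: [-180.0, -0.0, 81.4]
force: [-1.1, 0.8, 0.5]
gripper_width: 0.0005
finger_force: 0.6
```

Emit:
step_arm --commands "0 0.05 0 0; 0 0.1 0 0; 0 0.15 0 0; 0 0.2 0 0; 0 0.2 0 0; 0 0.25 0 0; 0 0.25 0 0; 0 0.25 0 0"

```text
t: 17.65
tool_pos: [0.5062, 0.1039, 0.0102]
eef_rot: [180.0, -0.0, 81.4]
force: [-0.4, 0.3, 0.9]
gripper_width: 0.0002
finger_force: 0.4
```

```bash
python3 - <<'E'
from h import *
s=ctrl.read_state();print(toJ(s['tool_pos']),s['force'],s['eef_rot'])
E
```

```text
[-62.1  22.7  10.2] [-0.36609226  0.26532534  0.85909366] [ 1.79991749e+02 -3.96453282e-03  8.14293442e+01]
```

Emit:
step_arm --commands "0 0.05 0 0; 0 0.1 0 0; 0 0.15 0 0; 0 0.2 0 0; 0 0.25 0 0; 0 0.3 0 0; 0 0.3 0 0; 0 0.3 0 0"

```text
t: 18.65
tool_pos: [0.5065, 0.1037, 0.0097]
eef_rot: [-179.7, 0.0, 81.5]
force: [-7.7, 1.8, 5.7]
gripper_width: 0.0004
finger_force: 4.1
```

Emit:
step_arm --commands "0 -0.7 0 0; 0 -1.2 -2 0; 1 -1.2 -5 0; 4 -0.8 -5.5 0; 6 1.5 -5.5 0; 6 5 -5.5 0; 6 7.7 -5 0; 6 7.7 -1 0"

```text
t: 19.65
tool_pos: [0.6, 0.1509, 0.0222]
eef_rot: [179.5, -0.2, 81.3]
force: [-1.4, 0.2, -0.2]
gripper_width: 0.0009
finger_force: 0.0
```

```bash
python3 - <<'E'
from h import *
s=ctrl.read_state();print(toJ(s['tool_pos']),s['force'],s['eef_rot']); rel(J(18,60,11),81.5)
w=shot('wrist','w7'); g=w['pixels'].astype(int)
for col in range(130,420,30):
    b=g[:,col,2]; m=[r for r in range(150,300) if b[r]<110 and b[r-1]>=110]; print(col,m[:3], [toJ(onz(w,col,r,.018)) for r in m[:3]])
E
```

```text
[23.7 82.9 22.2] [-1.38498716  0.1628432  -0.18862537] [ 1.79463240e+02 -1.57814303e-01  8.13314554e+01]
t 19.65 cm [-2.3  -0.56  1.12] spin -0.2
130 [289, 296] [array([-73.8,  48. ,  18. ]), array([-74.3,  43. ,  18. ])]
160 [278] [array([-53.5,  55.7,  18. ])]
190 [257] [array([-33. ,  70.1,  18. ])]
220 [257] [array([-13.9,  70. ,  18. ])]
250 [257] [array([ 5.3, 69.9, 18. ])]
280 [237, 295] [array([24.6, 83.2, 18. ]), array([24.5, 42.8, 18. ])]
310 [248] [array([43.7, 75.7, 18. ])]
340 [257] [array([63.1, 69.4, 18. ])]
370 [257] [array([82.4, 69.3, 18. ])]
400 [272] [array([102.7,  58.7,  18. ])]
```

Emit:
step_arm --commands "-0.3 0 0.6 0; -0.8 0 1.1 0; -1.3 0 1.1 0; -1.8 0 1.1 0; -2.2 0 1.1 0; -2.5 0 1.1 0; -2.7 0 1.1 0; -2.8 0 1.1 0"

```text
t: 20.7
tool_pos: [0.5903, 0.125, 0.0093]
eef_rot: [180.0, -0.1, 81.5]
force: [0.7, 4.4, 0.2]
gripper_width: 0.0
finger_force: 2.4
```

```bash
python3 - <<'E'
from h import *
s=ctrl.read_state();print(toJ(s['tool_pos']),s['force'],s['eef_rot'])
E
```

```text
[17.9 56.   9.3] [0.65153704 4.37341245 0.20278018] [ 1.79980295e+02 -9.60727504e-02  8.14843486e+01]
```

Emit:
step_arm --commands "-0.1 0 0 0; -0.1 0 0 0; -0.1 0 0 0; 0.5 0 -0.5 0; 2 0 -3 0; 2 0 -8 0; 2 0 -13 0; 2 0 -17 0"

```text
t: 21.7
tool_pos: [0.5932, 0.1426, 0.1813]
eef_rot: [179.9, 0.0, 81.4]
force: [-0.2, 0.3, -0.3]
gripper_width: 0.0002
finger_force: 0.0
```

```bash
python3 - <<'E'
from h import *
s=ctrl.read_state();print(toJ(s['tool_pos']),s['eef_rot'],s['joint_positions'].round(1))
rel(J(40,-32,250),-8.4)
th=np.array([0,.5,1,1.5,2,2.25,2.58,2.71]);E_=np.array([[-73,171],[-99,163],[-118,147],[-129,126],[-136,97],[-137,79],[-135,48],[-132,32]])
for t in np.arange(0,2.75,.15):
    e=np.array([np.interp(t,th,E_[:,k]) for k in(0,1)]); p=np.array([np.interp(t,[0,1,2.71],[-48,-38,-22]),np.interp(t,[0,1,2.71],[59,65,65])])
    d=(e-p)/np.linalg.norm(e-p); nn=np.array([d[1],-d[0]]); C=e-20*d+8.5*nn
    print(round(t,2),'TCPy',round(C[0]+12*np.interp(t,[0,1.4,2.0],[1,1,0])),'tipz',round(C[1]),'rep z',round(C[1]-17))
w=shot('wrist','w8')
E
```

```text
[ 18.2  73.8 181.3] [1.79939958e+02 2.23704572e-02 8.13836077e+01] [-41.8  24.1  29.8 101.  -13.7  58.4 -15.5]
t 21.7 cm [-10.57   2.22  -6.87] spin 89.8
0.0 TCPy -48 tipz 153 rep z 136
0.15 TCPy -55 tipz 152 rep z 135
0.3 TCPy -61 tipz 151 rep z 134
0.45 TCPy -68 tipz 150 rep z 133
0.6 TCPy -73 tipz 147 rep z 130
0.75 TCPy -78 tipz 144 rep z 127
0.9 TCPy -83 tipz 141 rep z 124
1.05 TCPy -87 tipz 137 rep z 120
1.2 TCPy -90 tipz 132 rep z 115
1.35 TCPy -93 tipz 127 rep z 110
1.5 TCPy -98 tipz 122 rep z 105
1.65 TCPy -102 tipz 115 rep z 98
1.8 TCPy -107 tipz 109 rep z 92
1.95 TCPy -113 tipz 102 rep z 85
2.1 TCPy -115 tipz 94 rep z 77
2.25 TCPy -116 tipz 85 rep z 68
2.4 TCPy -116 tipz 73 rep z 56
2.55 TCPy -116 tipz 62 rep z 45
2.7 TCPy -115 tipz 47 rep z 30
```

View pics/w8.png

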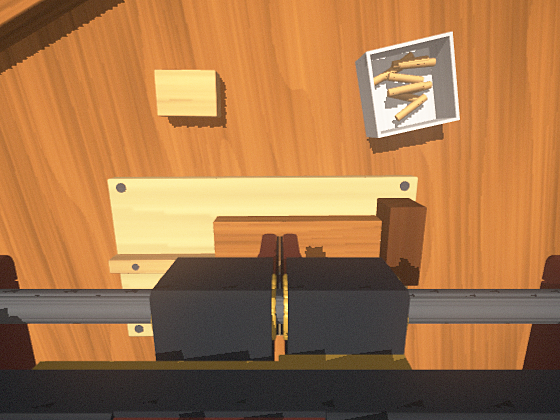

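The view shows the blank (215–382, 217–256) flush against the fence and tight to the block. Next: raise, spin 90° and go to the handle's +y side.

Emit:
step_arm --commands "0 0 -4 10; 0 0 -7 20; -1 0.5 -7 30; -3 1 -7 40; -5 1.5 -7 50; -7 2.2 -7 60; -9 2.2 -7 70; -10.6 2.2 -7 80"

```text
t: 22.75
tool_pos: [0.5985, 0.0336, 0.2491]
eef_rot: [180.0, 0.0, 1.0]
force: [0.7, -0.8, -0.6]
gripper_width: 0.0005
finger_force: 0.0
```

```bash
python3 - <<'E'
from h import *
s=ctrl.read_state();print(toJ(s['tool_pos']),s['eef_rot'],s['joint_positions'].round(1)); rel(J(40,-32,136),-8.4)
E
```

```text
[ 39.4 -33.3 249.1] [1.79954099e+02 3.37317658e-02 1.01351780e+00] [-47.1  23.8  51.5  98.9 -20.   67.1 -79.1]
t 22.75 cm [ 0.08 -0.12 11.31] spin 9.4
```

Emit:
step_arm --commands "0.1 -0.1 2 5; 0.1 -0.1 4 9.4; 0.1 -0.1 6 9.4; 0.1 -0.1 8 9.4; 0.1 -0.1 10 9.4; 0.1 -0.1 11.3 9.4; 0.1 -0.1 11.3 9.4; 0.1 -0.1 11.3 9.4"

```text
t: 23.75
tool_pos: [0.6005, 0.0361, 0.1367]
eef_rot: [-180.0, -0.1, -8.0]
force: [-0.6, 0.5, 0.2]
gripper_width: 0.0005
finger_force: 0.0
```

```bash
python3 - <<'E'
from h import *
s=ctrl.read_state();print(toJ(s['tool_pos']),s['eef_rot'],s['force'])
E
```

```text
[ 41.  -30.5 136.7] [-1.79989617e+02 -5.42663757e-02 -7.97279605e+00] [-0.57056608  0.46338483  0.15799014]
```

Emit:
step_arm --commands "-0.1 1.0 0 0; -0.1 1.8 0 0; -0.1 2.5 0.1 0; -0.1 3.1 0.2 0; -0.1 3.8 0.4 0; -0.1 4.3 0.7 0; -0.1 4.8 1.0 0; -0.1 5.3 1.3 0"

```text
t: 24.75
tool_pos: [0.5918, -0.0163, 0.123]
eef_rot: [-180.0, -0.0, -8.0]
force: [1.5, 1.6, 3.9]
gripper_width: 0.0003
finger_force: 1.4
```

```bash
python3 - <<'E'
from h import *
s=ctrl.read_state();print(toJ(s['tool_pos']),s['eef_rot'],s['force'])
a=shot('scene','s9'); d=shot('side','d9')
# dark grip pixels in scene near handle
for c in(a,d):
    m=(c['pixels'].max(2)<45); u0,v0=proj(c,J(40,-100,120)); yy,xx=np.nonzero(m[int(v0)-45:int(v0)+45,int(u0)-45:int(u0)+45]); print(u0,v0,len(xx), xx.mean()+int(u0)-45 if len(xx) else 0, yy.mean()+int(v0)-45 if len(xx) else 0)
E
```

```text
[ 40.1 -83.7 123. ] [-1.79999525e+02 -2.57514680e-02 -7.95405375e+00] [1.52457273 1.56083435 3.87505328]
229.93898951063477 221.41148902470147 502 215.75896414342628 194.0019920318725
291.1130767328369 232.1618934466709 973 294.0298047276465 206.34840698869476
```

Emit:
step_arm --commands "0 0.3 0.4 0; 0 0.6 0.8 0; 0 0.95 1.3 0; 0 1.4 1.8 0; 0 1.85 2.5 0; 0 2.35 3.1 0; 0 2.9 3.8 0; 0 3.1 4.4 0"

```text
t: 25.85
tool_pos: [0.5868, -0.048, 0.0786]
eef_rot: [180.0, 0.0, -8.0]
force: [0.2, 0.7, 0.9]
gripper_width: 0.0008
finger_force: 0.8
```

```bash
python3 - <<'E'
from h import *
s=ctrl.read_state();print(toJ(s['tool_pos']),s['eef_rot'],s['force'])
E
```

```text
[  39.8 -115.7   78.6] [ 1.79950179e+02  2.53018627e-02 -8.03555893e+00] [0.23757912 0.69565866 0.86561152]
```

Still in contact with the handle at about angle 2.1. Pressing down.

Emit:
step_arm --commands "0 0 0.5 0; 0 0 1 0; 0 0 1.5 0; 0 0 2 0; 0 0 2.5 0; 0 0 2.9 0; 0 0 3.3 0; 0 0 3.6 0"

```text
t: 26.85
tool_pos: [0.5876, -0.0477, 0.0432]
eef_rot: [180.0, -0.1, -8.0]
force: [-0.0, -2.9, 3.5]
gripper_width: 0.0002
finger_force: 1.9
```

```bash
python3 - <<'E'
from h import *
s=ctrl.read_state();print(toJ(s['tool_pos']),s['eef_rot'],s['force'])
E
```

```text
[  40.5 -115.3   43.2] [ 1.79951025e+02 -5.04597489e-02 -8.00725952e+00] [-0.01961851 -2.88417573  3.51899178]
```

Emit:
step_arm --commands "0 0 0.2 0; 0 0 0.4 0; 0 0 0.6 0; 0 0 0.8 0; 0 0 1.0 0; 0 0 1.2 0; 0 0 1.3 0; 0 0 1.3 0"

```text
t: 27.85
tool_pos: [0.5871, -0.0467, 0.03]
eef_rot: [-180.0, 0.0, -8.0]
force: [-0.2, 0.2, -0.2]
gripper_width: 0.0004
finger_force: 0.0
```

```bash
python3 - <<'E'
from h import *
s=ctrl.read_state();print(toJ(s['tool_pos']),s['eef_rot'],s['force'])
E
```

```text
[  39.9 -114.3   30. ] [-1.79994215e+02  2.27020818e-02 -7.96614354e+00] [-0.24576085  0.20469517 -0.2459511 ]
```

Emit:
step_arm --commands "0 0 0.1 0; 0 0 0.2 0; 0 0 0.3 0; 0 0 0.4 0; 0 0 0.5 0; 0 0 0.6 0; 0 0 0.6 0; 0 0 0.6 0"

```text
t: 28.85
tool_pos: [0.5873, -0.0468, 0.0242]
eef_rot: [180.0, -0.0, -8.0]
force: [-0.4, -0.1, 0.0]
gripper_width: 0.0003
finger_force: 0.0
```

Emit:
step_arm --commands "0 0 -4 0; 0 0 -9 0; 0 0 -14 0; 0 0 -19 0; -1 0 -23 0; -4 -2 -25 0; -7 -4 -25 0; -9 -6 -25 0"

```text
t: 29.85
tool_pos: [0.5054, 0.0257, 0.2742]
eef_rot: [-179.9, 0.0, -8.0]
force: [-0.7, -0.5, -0.1]
gripper_width: 0.0003
finger_force: 0.0
```

```bash
python3 - <<'E'
from h import *
s=ctrl.read_state();print(toJ(s['tool_pos']),s['force'])
for nm in('wrist','scene','side'):
    c=shot(nm,nm+'F'); g=c['pixels']
    print(nm)
    # sample colours along grip axis for the hypothetical states (pivot->end), and at the foot / blank
    for t,p,e in(('open',(-48,59),(-73,171)),('2.25',(-28,65),(-137,79)),('2.58',(-23,65),(-135,48)),('locked',(-22,65),(-132,32))):
        q=[]
        for f in(.45,.6,.75,.9,1.0,1.06,1.2):
            uu,vv=proj(c,J(40,p[0]+f*(e[0]-p[0]),p[1]+f*(e[1]-p[1]))); q.append(int(g[int(round(vv)),int(round(uu))].max()) if 0<=uu<559.4 and 0<=vv<419.4 else -1)
        print(t,q,[int(x) for x in proj(c,J(40,*e))])
E
```

```text
[-51.5 -54.7 274.2] [-0.72150362 -0.48217068 -0.12666058]
wrist
open [113, 60, 193, 114, 138, 154, 250] [302, 98]
2.25 [111, 86, 82, 73, 118, 122, 213] [352, 106]
2.58 [125, 89, 91, 74, 66, 126, 119] [345, 108]
locked [86, 86, 83, 77, 80, 75, 119] [340, 109]
scene
open [247, 243, 236, 240, 245, 245, 236] [240, 207]
2.25 [180, 244, 178, 212, 213, 214, 214] [215, 231]
2.58 [129, 180, 165, 186, 127, 131, 129] [217, 238]
locked [160, 48, 47, 26, 35, 48, 124] [220, 241]
side
open [138, 123, 74, 101, 120, 138, 173] [292, 210]
2.25 [94, 79, 30, 32, 28, 20, 18] [288, 254]
2.58 [84, 21, 27, 24, 11, 9, 37] [288, 260]
locked [95, 26, 23, 14, 16, 5, 71] [288, 263]
```

```bash
python3 - <<'E'
from h import *
c=load('sceneF'); g=c['pixels']
def s(p): a,b=proj(c,p); return cv2.getRectSubPix(g,(1,1),(a,b))[0,0].tolist()
print('x end',[(x,s(J(x,33,43))) for x in range(-64,-38,3)])
print('x top',[(x,s(J(x,33,43))) for x in range(115,142,3)])
for X in (-30,110): print('y at',X,[(y,s(J(X,y,43))) for y in list(range(-6,6,2))+list(range(38,54,2))])
E
```

```text
x end [(-64, [243, 219, 161]), (-61, [243, 218, 161]), (-58, [243, 217, 159]), (-55, [238, 210, 152]), (-52, [225, 189, 128]), (-49, [213, 162, 96]), (-46, [208, 149, 76]), (-43, [207, 145, 71]), (-40, [207, 146, 71])]
x top [(115, [208, 147, 73]), (118, [182, 124, 64]), (121, [155, 100, 56]), (124, [144, 90, 52]), (127, [144, 90, 48]), (130, [145, 91, 51]), (133, [144, 90, 52]), (136, [143, 88, 51]), (139, [141, 87, 49])]
y at -30 [(-6, [250, 211, 145]), (-4, [243, 203, 138]), (-2, [227, 185, 119]), (0, [209, 162, 95]), (2, [204, 147, 79]), (4, [210, 149, 72]), (38, [216, 156, 79]), (40, [217, 156, 80]), (42, [223, 168, 95]), (44, [233, 190, 123]), (46, [245, 213, 151]), (48, [252, 226, 169]), (50, [255, 229, 173]), (52, [254, 229, 172])]
y at 110 [(-6, [245, 206, 144]), (-4, [241, 201, 140]), (-2, [228, 186, 125]), (0, [214, 167, 102]), (2, [213, 157, 83]), (4, [219, 159, 79]), (38, [212, 151, 75]), (40, [214, 153, 76]), (42, [218, 160, 87]), (44, [227, 182, 114]), (46, [242, 210, 149]), (48, [251, 224, 165]), (50, [254, 228, 170]), (52, [254, 229, 170])]
```

```bash
python3 -c "
from workcell import order
print(order.finish_job())"
```

```text
the job is handed in; nothing more can be done
None
```

I handed the job in at about 30 s: the last camera measurements put the blank flush on the fence and tight to the guide block, with the clamp handle in its locked position; the foot's force on the blank could not be read directly.

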